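# Shut the guarded gas and air levers of the burner bench

## Robot

A 7-joint arm with a two-finger parallel gripper is mounted at the origin on the work surface. World frame = base frame: x ahead of the robot, y to its left, z up, the work surface at z = 0. Lengths are in m, angles in rad, forces in N, time in s.
With the tool pointing down it reaches from about 0.425 to 0.95 m from the base axis. Payload 4.7 kg.
Tool frame: the origin (TCP) lies midway between the tips of the shut fingers; the grasp point (between the pads) lies 19 mm behind it; z points along the fingers, y is the line along which they close (so a half turn about z gives the same grasp; the last joint's range is limited). The gripper opens to 85 mm and grips with 20 to 120 N. Pads are 22 mm wide; open, the fingers measure 114 mm over their backs; the gripper's body (76 mm by 85 mm) begins 54 mm behind the grasp point. The pads swing forward as they close: fully open they stand 13 mm farther back than shut.
Start: joints at [-1.171, 0.469, -0.049, 1.532, 0.024, 1.141, -0.082], TCP at [0.281, 0.614, 0.231] pointing down, gripper open.
Joint ranges: [-2.59, 2.59], [-0.33, 1.99], [-1.39, 1.29], [0.1, 2.45], [-1.04, 4.18], [0.21, 1.99], [-2.66, 2.66]. Speed limits (rad/s): [2.57, 2.57, 3.14, 3.14, 3.14, 3.14, 3.14].

## Interface

Orientations are given as a 3x3 rotation matrix whose columns are the frame's x, y, z axes.
In Python, from rig import bot, grab_frame, camera_params, read_state gives the robot as it stands (bot), with the cameras as plain functions and the readings as plain functions.
- The arm moves only by the tool drive_effector, called after "Call:" by a JSON object that holds its "fn" and its "kwargs". Schema: {"type":"object","properties":{"steps":{"type":"array","items":{"type":"array","items":{"type":"number"},"minItems":4,"maxItems":4},"minItems":1,"maxItems":10},"jaw":{"type":"number"},"clamp_n":{"type":"number"},"only":{"type":"string"},"quiet":{"type":"boolean"},"lines":{"type":"string"}},"required":["steps"],"additionalProperties":false}. steps is a list of rows, 1 to 10 of them, each of 4 numbers: dx, dy, dz in m, then a turn about the tool's z in rad; each row is the pose to reach, as a shift and turn from the pose commanded when the call began, along the tool's axes at that moment; what a row does not reach only later rows make up. A row lasts 1/12 s, in which the tool goes at most 0.0417 m and 0.125 rad, less where a joint would pass 70% of its speed; a pose out of reach is approached as far as the arm can. jaw is the finger opening in m, set as the call begins (left out keeps the last). The fingers move at their own pace and stop on an object; clamp_n is the grip in N (left out, the last holds). Time passes only in rows, so rows that do not move let the fingers close. The tool returns the time, the measured TCP pose, the force, the opening and the grip force at its end. only (a regular expression) keeps the lines of the reply that match it, lines (a string "A,B") keeps lines A to B, and quiet returns only ok. Input that does not fit is refused with a message, and nothing moves.
- read_state(): the state, without advancing time (a new reading comes with each control period).
- grab_frame(name): name is "side" or "top" or "wrist"; returns the picture (480x640x3 uint8, red, green, blue); there is no depth.
- camera_params(name): a dict with "fx", "fy", "cx", "cy" (pixels), "R" (3x3) and "t" (3): a world point X has camera coordinates R X + t. Camera axes: x right, y down, z forward; pixel columns grow to the right and rows downward; lengths in m; the calibration is good to about 2 mm. A picture is of the moment at which its call begins: read the wrist's pose just before it. camera_params takes no time and is no camera call; for the wrist camera it gives the pose at the moment of the call.
- bot.finish_job(): hands the job in; it is judged then, once.
The state is a dict: "t": time; "joint_pos": joint angles; "joint_vel": joint speeds; "joint_torque": joint torques, N m; "ee_pos": TCP position; "tcp_rot": TCP orientation; "contact_force": force on the tool from outside, world axes, zero at the start; "torque": the same for the moment, N m; "gripper_width": finger opening in m; "gripper_force": force on a finger pad.
Only numpy, scipy, OpenCV 4.12 (cv2) and the standard library are available. Lean on these libraries where they do the work, as an engineer would, in place of code of your own. Each camera call takes 0.05 s, during which the arm holds its last target. There are 200 camera calls.

## Task

Shut down the torch bench: reach through the window in the top of the gas valve's guard and press its lever (the one with the broad flat paddle) all the way down, then do the same at the other guard with the air lever (the one with the ball end). Gas must be fully shut before the air lever is pressed. Do not touch either guard, and leave the glassware, bottle and jar lid where they are.

Things in the scene. Friction and masses are not known exactly. Their poses are not given: they have to be found in the camera images.
- gas_lever (a joint): Gas lever: flat steel bar ending in a black paddle 32 x 42 x 8 mm (42 mm along guard y). 0 rad = fully up (open, bar 0.25 rad above level), 0.40 = down on its stop (shut, 0.15 below level). Starts at 0 to 0.08. No spring: about 5 N down on the end moves it and it stays where left. Hinge along guard y, 75 mm to guard +x of the window centre, 79 mm above the table.
- gas_tip (a point): Point on the middle of the paddle's upper face, on the pad to be pressed; about 101 mm above the table when up, 72 mm when fully down, always within 6 mm of the vertical through the window's centre.
- air_lever (a joint): Air lever: the same flat steel bar ending in a black ball 24 mm across. 0 rad = fully up (open, bar 0.25 rad above level), 0.40 = down on its stop (shut, 0.15 below level). Starts at 0 to 0.08. No spring: about 5 N down on the end moves it and it stays where left. Hinge along guard y, 75 mm to guard +x of the window centre, 71 mm above the table.
- air_tip (a point): Point on the top of the ball (square to the lever bar), to be pressed; about 101 mm above the table when up, 72 mm when fully down, always within 6 mm of the vertical through the window's centre.
- gas_guard: Fixed grey sheet-metal hood over the gas valve, x -70 to +110 mm, y +-66 mm, 113 mm high (bolt heads 116). Origin: table height, below the window's centre; z up, x towards the lever's hinge and the brass nozzle (ends at x 145 mm, 28 mm up). Long sides closed, short sides thin bars. Not to be touched. Gas and air hoods are alike; either may stand left or right.
- air_guard: Fixed grey sheet-metal hood over the air valve, x -70 to +110 mm, y +-66 mm, 113 mm high (bolt heads 116). Origin: table height, below the window's centre; z up, x towards the lever's hinge and the brass nozzle (ends at x 145 mm, 28 mm up). Long sides closed, short sides thin bars. Not to be touched. Gas and air hoods are alike; either may stand left or right.
- gas_window (a point): Centre of the window in the top of the gas guard, at the top face 113 mm above the table. Window: 84 mm along guard x by 80 mm along guard y, through 3 mm sheet. The lever's end lies right under it. Axes as the guard's.
- air_window (a point): Centre of the window in the top of the air guard, at the top face 113 mm above the table. Window: 84 mm along guard x by 80 mm along guard y, through 3 mm sheet. The lever's end lies right under it. Axes as the guard's.
- bottle: Loose bystander, to be left alone: small amber jar with a screw cap, 44 mm across, 85 mm tall, between the two guards. Origin: centre of its underside.
- beaker: Loose bystander, to be left alone: glass beaker 60 mm across, 75 mm tall, between the two guards, farther from the robot. Origin: centre of its underside.
- jar_lid: Loose bystander, to be left alone: white disc-shaped jar lid 72 mm across, 12 mm high, left of the guards. Origin: centre of its underside.
- flask: Loose bystander, to be left alone: conical glass flask, 84 mm across the foot, 140 mm tall, right of the guards. Origin: centre of its underside.

How it is judged:
On the way, in this order (a step that is already met when the one before it is completed fails the run):
1. the gas lever is pressed fully down while the air lever is still up (value of joint gas_lever above 0.36 rad and value of joint air_lever below 0.15 rad), for 0.2 s.
2. the air lever is pressed fully down too (value of joint each of gas_lever, air_lever above 0.36 rad), for 0.2 s.
At the end, for the whole second after the job is handed in: Both levers are down on their stops (joint above 0.36 of 0.40 rad) (all of step 2); the robot touches nothing.
It fails at once if the robot touched the gas or air guard (contact force between any of gas_guard, air_guard and the fingers above 0.5 N or contact force between any of gas_guard, air_guard and the arm above 0.5 N).
It fails at once if the air lever was pressed before the gas was shut (value of joint gas_lever below 0.3 rad and value of joint air_lever above 0.15 rad).
It fails at once if a bystander was knocked over or moved more than 20 mm (distance of any of bottle, beaker, jar_lid, flask from where it was at the start of the episode above 0.02 m or angle between any of bottle, beaker, jar_lid, flask's own z axis and vertical above 0.4 rad).
It also fails if it takes over 45 s, if anything falls off the work surface, if the arm or the gripper's body presses on something with over 40 N, if the wrist force passes 120 N, or if a joint passes its speed limit or range.

## Working session

There is one attempt and no reset: what is moved stays moved. The work goes in short steps, Python scripts to look and compute and a tool call to move; the robot and the scene stay as the last step left them, time stands still between calls to the robot, and variables do not carry over. Pictures are saved under pics/ and viewed, at most 10 in all, crops included, and the job is handed in when it is done.

```bash
ls; mkdir -p pics; python3 - <<'E'
from rig import bot, grab_frame, camera_params, read_state
import cv2,numpy as np
for n in ("top","side"):
    cv2.imwrite(f"pics/{n}0.png",grab_frame(n)[:,:,::-1])
    p=camera_params(n); print(n,p["fx"],p["cx"],p["cy"],(-p["R"].T@p["t"]).round(3),p["R"].round(2).tolist())
s=read_state(); print(s["t"],s["ee_pos"],np.round(s["tcp_rot"],3),s["gripper_width"])
E
```

```text
pics
rig.py
top 527.9490640035369 326.14405666144296 240.17676524355696 [0.424 0.006 1.403] [[0.02, -1.0, 0.02], [-0.99, -0.02, -0.1], [0.1, -0.02, -0.99]]
side 529.8565806713988 319.5525843789526 237.89972564350495 [0.082 0.794 1.218] [[-0.85, -0.53, 0.0], [-0.41, 0.66, -0.63], [0.33, -0.54, -0.78]]
0.1 [0.28038667 0.61344623 0.2303619 ] [[-0.91   0.416 -0.001]
 [ 0.416  0.91  -0.002]
 [-0.    -0.002 -1.   ]] 0.08563185877670597
```

View pics/top0.png

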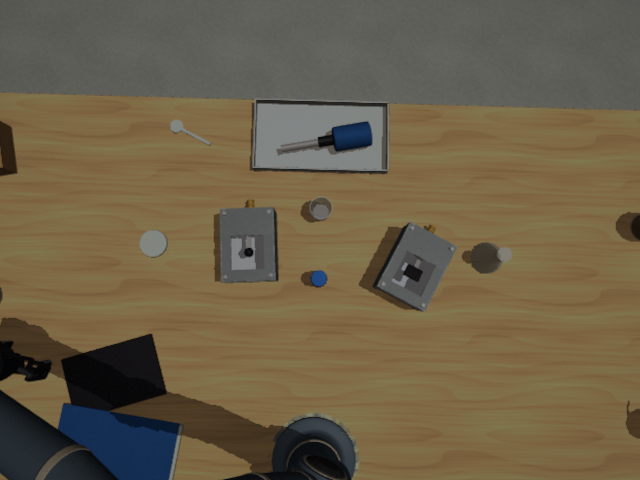

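View pics/side0.png

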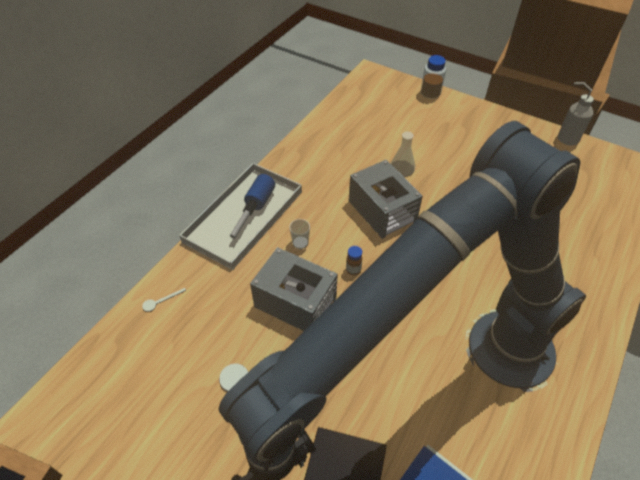

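The top view shows the paddle (gas) under the right hood at about (413,271) and the ball (air) under the left hood at about (249,252). The bottle cap is at (319,279), the beaker at (320,209) and the flask at (490,257). Next I'll enlarge the two hoods.

```bash
python3 - <<'E'
import cv2,numpy as np
a=cv2.imread("pics/top0.png")
L=cv2.resize(a[190:300,205:290],None,fx=4.5,fy=4.5,interpolation=cv2.INTER_CUBIC)
R=cv2.resize(a[210:320,370:460],None,fx=4.5,fy=4.5,interpolation=cv2.INTER_CUBIC)
cv2.imwrite("pics/crop0.png",cv2.convertScaleAbs(np.hstack([L,R]),alpha=1.5)); print(L.shape)
E
```

```text
(495, 382, 3)
```

View pics/crop0.png

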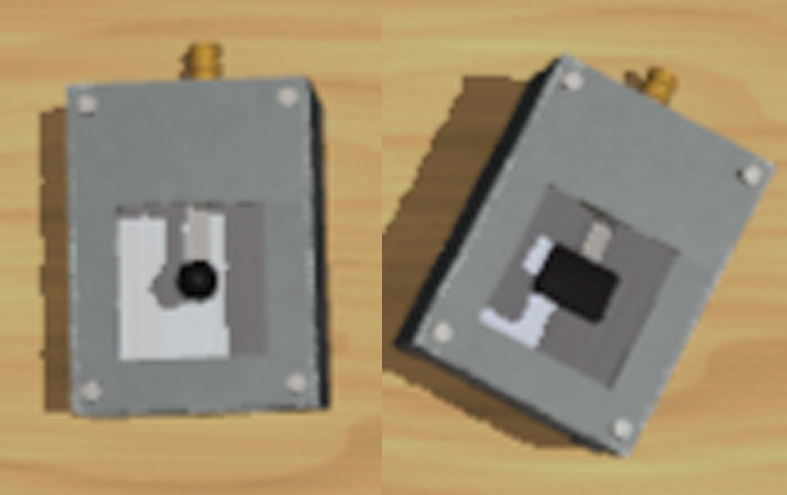

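```bash
cat > h.py <<'E'
import numpy as np
from rig import bot, grab_frame, camera_params, read_state
def cast(n,uv,z):
    p=camera_params(n); R,t=np.array(p["R"]),np.array(p["t"]); c=-R.T@t
    d=np.array([[(u-p["cx"])/p["fx"],(v-p["cy"])/p["fy"],1] for u,v in uv])@R
    return c+d*((z-c[2])/d[:,2])[:,None]
def togo(P):
    s=read_state(); R=np.array(s["tcp_rot"]); return R.T@(np.array(P)-s["ee_pos"])
E
cat > fit.py <<'E'
from h import *
M=np.array([[110,66],[110,-66],[-70,-66],[-70,66],[42,40],[42,-40],[-42,-40],[-42,40]])/1e3
crop={"air":([(68,88),(310,79),(319,408),(74,413),(116,207),(264,203),(267,356),(119,360)],(205,190),0,(197,280)),
"gas":([(563,56),(773,163),(630,457),(414,347),(549,185),(679,248),(612,386),(481,318)],(370,210),382,(576,283))}
for k,(pts,o,sx,tip) in crop.items():
    f=lambda q:(np.array(q,float)-[sx,0]+.5)/4.5-.5+o
    W=cast("top",f(pts),.113)[:,:2]
    A=M-M.mean(0);B=W-W.mean(0);U,_,Vt=np.linalg.svd(A.T@B);R=Vt.T@U.T
    c=W.mean(0)-R@M.mean(0)
    print(k,"win",c.round(4),"yaw",np.arctan2(R[1,0],R[0,0]).round(3),"res mm",(1e3*np.linalg.norm(M@R.T+c-W,axis=1)).round(1))
    T=cast("top",f([tip]),.098)[0]; print(" tip",T.round(4),"in guard",(R.T@(T[:2]-c)).round(4)," togo z.2",togo([*c,.2]).round(4))
print("tool yaw",np.arctan2(*np.array(read_state()["tcp_rot"])[[1,0],0]))
E
python3 fit.py
```

```text
air win [0.5198 0.1734] yaw 0.055 res mm [1.5 0.6 1.  1.5 0.8 0.4 0.8 1. ]
 tip [0.5221 0.173  0.098 ] in guard [ 0.0022 -0.0006]  togo z.2 [-0.4007 -0.3006  0.0309]
gas win [ 0.4778 -0.234 ] yaw -0.454 res mm [2.3 1.7 0.9 1.2 0.8 1.5 1.4 1.6]
 tip [ 0.4799 -0.2347  0.098 ] in guard [0.0022 0.0003]  togo z.2 [-0.5318 -0.6886  0.0316]
tool yaw 2.7128901568995145
```

Call:
{"fn": "drive_effector", "kwargs": {"steps": [[-0.02, -0.015, 0, 0], [-0.05, -0.037, 0, 0], [-0.08, -0.06, 0, 0], [-0.11, -0.083, 0, 0], [-0.14, -0.105, 0, 0], [-0.17, -0.128, 0, 0], [-0.2, -0.15, 0, 0], [-0.23, -0.173, 0, 0], [-0.26, -0.195, 0, 0], [-0.29, -0.218, 0, 0]], "jaw": 0}}

```text
t: 0.93
ee_pos: [0.4541, 0.2933, 0.2311]
tcp_rot: [[-0.91, 0.416, -0.0], [0.416, 0.91, -0.0], [0.0, -0.0, -1.0]]
contact_force: [-0.1, 0.6, 0.5]
gripper_width: -0.0002
gripper_force: 0.0
```

Call:
{"fn": "drive_effector", "kwargs": {"steps": [[-0.03, -0.023, 0, 0], [-0.06, -0.045, 0, 0], [-0.09, -0.068, 0, 0], [-0.11, -0.08, 0, 0], [-0.11, -0.08, 0, 0]]}}

```text
t: 1.35
ee_pos: [0.5232, 0.1699, 0.2312]
tcp_rot: [[-0.905, 0.425, 0.001], [0.425, 0.905, -0.003], [-0.003, -0.002, -1.0]]
contact_force: [1.0, 0.0, 1.0]
gripper_width: -0.0001
gripper_force: 0.0
```

```bash
python3 fit.py
```

```text
air win [0.5198 0.1734] yaw 0.055 res mm [1.5 0.6 1.  1.5 0.8 0.4 0.8 1. ]
 tip [0.5221 0.173  0.098 ] in guard [ 0.0022 -0.0006]  togo z.2 [0.0047 0.0019 0.0312]
gas win [ 0.4778 -0.234 ] yaw -0.454 res mm [2.3 1.7 0.9 1.2 0.8 1.5 1.4 1.6]
 tip [ 0.4799 -0.2347  0.098 ] in guard [0.0022 0.0003]  togo z.2 [-0.1304 -0.3848  0.0324]
tool yaw 2.70262357933897
```

Call:
{"fn": "drive_effector", "kwargs": {"steps": [[-0.01, -0.03, 0, 0], [-0.02, -0.06, 0, 0], [-0.03, -0.09, 0, 0], [-0.04, -0.12, 0, 0], [-0.05, -0.15, 0, 0], [-0.06, -0.18, 0, 0], [-0.07, -0.21, 0, 0], [-0.08, -0.24, 0, 0], [-0.09, -0.27, 0, 0], [-0.1, -0.3, 0, 0]]}}

```text
t: 2.18
ee_pos: [0.4862, -0.1383, 0.2311]
tcp_rot: [[-0.91, 0.415, -0.0], [0.415, 0.91, 0.001], [0.001, 0.0, -1.0]]
contact_force: [0.4, 0.8, 0.6]
gripper_width: 0.0
gripper_force: 0.0
```

Call:
{"fn": "drive_effector", "kwargs": {"steps": [[-0.01, -0.03, 0, 0], [-0.02, -0.06, 0, 0], [-0.03, -0.085, 0, 0], [-0.03, -0.085, 0, 0], [-0.03, -0.085, 0, 0]]}}

```text
t: 2.6
ee_pos: [0.4782, -0.2284, 0.2309]
tcp_rot: [[-0.908, 0.418, -0.001], [0.418, 0.908, 0.0], [0.001, -0.0, -1.0]]
contact_force: [0.6, 0.4, -0.1]
gripper_width: 0.0
gripper_force: 0.0
```

```bash
python3 fit.py && python3 - <<'E'
from rig import bot, grab_frame, camera_params, read_state
import cv2
cv2.imwrite("pics/w1.png",grab_frame("wrist")[:,:,::-1])
E
```

```text
air win [0.5198 0.1734] yaw 0.055 res mm [1.5 0.6 1.  1.5 0.8 0.4 0.8 1. ]
 tip [0.5221 0.173  0.098 ] in guard [ 0.0022 -0.0006]  togo z.2 [0.1303 0.3824 0.031 ]
gas win [ 0.4778 -0.234 ] yaw -0.454 res mm [2.3 1.7 0.9 1.2 0.8 1.5 1.4 1.6]
 tip [ 0.4799 -0.2347  0.098 ] in guard [0.0022 0.0003]  togo z.2 [-0.002  -0.0052  0.0309]
tool yaw 2.709979883984668
```

View pics/w1.png

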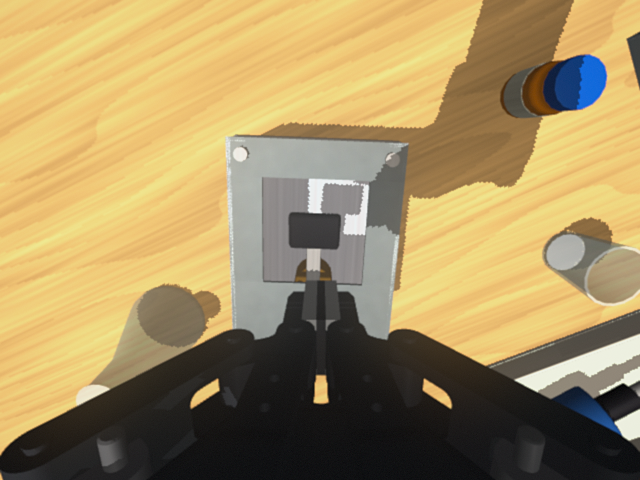

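The wrist view shows the window with corners at about (263,178), (367,180), (363,284) and (264,280), and the paddle at (315,230). The shut fingers' tips are at about (320,285), and the linkage flares out below row 325. I'll check the window centre and how wide the fingers are 41–44 mm behind the tip.

```bash
python3 - <<'E'
from h import *
W=cast("wrist",[(263,178),(367,180),(363,284),(264,280)],.113); print("win",W.mean(0).round(4))
print("paddle",cast("wrist",[(315,230)],.100).round(4))
s=read_state();p=camera_params("wrist");R,t=np.array(p["R"]),np.array(p["t"])
T=np.array(s["tcp_rot"]);o=np.array(s["ee_pos"])
print("cam in tool",(T.T@(-R.T@t-o)).round(3), "togo .12",togo([*W.mean(0)[:2],.12]).round(4))
for h in (0,.02,.03,.04,.05,.06,.073):
    r=[]
    for x in (-.011,0,.011):
      for y in (-.04,.04):
        c=R@(o+T@[x,y,-h])+t; r.append((int(p["fx"]*c[0]/c[2]+p["cx"]),int(p["fy"]*c[1]/c[2]+p["cy"])))
    print(h,r)
E
```

```text
win [ 0.479 -0.232  0.113]
paddle [[ 0.4803 -0.2322  0.1   ]]
cam in tool [ 0.07   0.    -0.143] togo .12 [-0.0026 -0.0046  0.1108]
0 [(232, 319), (407, 319), (231, 297), (408, 297), (229, 274), (410, 274)]
0.02 [(220, 344), (419, 344), (218, 319), (421, 319), (216, 294), (423, 294)]
0.03 [(213, 359), (426, 359), (210, 333), (428, 333), (208, 306), (431, 306)]
0.04 [(205, 377), (434, 377), (202, 349), (437, 349), (198, 320), (440, 320)]
0.05 [(195, 398), (444, 397), (191, 368), (447, 368), (187, 337), (451, 337)]
0.06 [(183, 422), (456, 422), (179, 391), (460, 391), (174, 357), (464, 357)]
0.073 [(164, 462), (474, 462), (158, 428), (480, 427), (152, 391), (486, 390)]
```

Call:
{"fn": "drive_effector", "kwargs": {"steps": [[-0.001, -0.002, 0.015, 0], [-0.002, -0.005, 0.04, 0], [-0.002, -0.005, 0.07, 0], [-0.002, -0.005, 0.095, 0], [-0.002, -0.005, 0.11, 0], [-0.002, -0.005, 0.115, 0], [-0.002, -0.005, 0.115, 0], [-0.002, -0.005, 0.115, 0]]}}

```text
t: 3.32
ee_pos: [0.4792, -0.2321, 0.1168]
tcp_rot: [[-0.91, 0.414, 0.001], [0.414, 0.91, 0.0], [-0.001, 0.001, -1.0]]
contact_force: [-0.3, -0.2, 0.1]
gripper_width: -0.0001
gripper_force: 0.0
```

```bash
python3 - <<'E'
from rig import bot, grab_frame, camera_params, read_state
from h import *
import cv2
print(togo([.4785,-.233,.073]).round(4))
a=grab_frame("wrist")[:,:,::-1]; b=grab_frame("side")[:,:,::-1]
b=cv2.resize(b[130:250,310:450],(400,343),interpolation=cv2.INTER_CUBIC)
c=np.zeros((343,800,3),np.uint8); c[:300,:400]=cv2.resize(a,(400,300)); c[:,400:]=cv2.convertScaleAbs(b,alpha=1.5)
cv2.imwrite("pics/w2.png",c)
E
```

```text
[ 0.0003 -0.0011  0.0438]
```

View pics/w2.png

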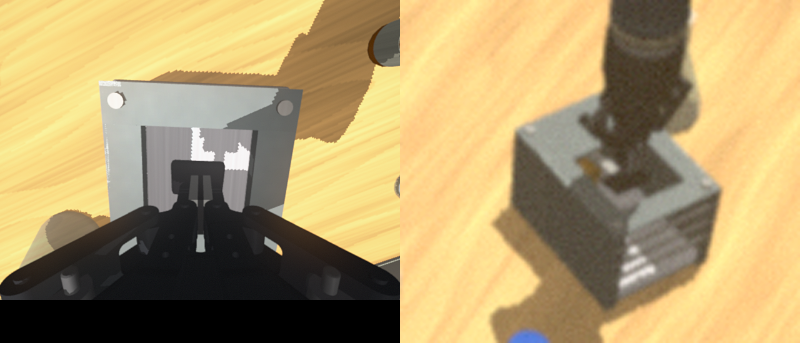

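The fingers are centred in the window right over the paddle (wrist half-scale: edges at x 144 and 256, fingers at 200). The flaring links stay above the hood at the depth needed, so I'll press.

Call:
{"fn": "drive_effector", "kwargs": {"steps": [[0, -0.001, 0.01, 0], [0, -0.001, 0.02, 0], [0, -0.001, 0.028, 0], [0, -0.001, 0.034, 0], [0, -0.001, 0.039, 0], [0, -0.001, 0.042, 0], [0, -0.001, 0.044, 0], [0, -0.001, 0.045, 0], [0, -0.001, 0.045, 0]]}}

```text
t: 4.17
ee_pos: [0.4772, -0.2334, 0.0721]
tcp_rot: [[-0.909, 0.416, -0.002], [0.416, 0.909, 0.002], [0.002, 0.001, -1.0]]
contact_force: [-6.0, 3.4, 15.8]
gripper_width: 0.0002
gripper_force: 8.2
```

Call:
{"fn": "drive_effector", "kwargs": {"steps": [[0, 0, 0.001, 0], [0, 0, 0.0015, 0], [0, 0, 0.0015, 0], [0, 0, 0.0015, 0]]}}

```text
t: 4.5
ee_pos: [0.4772, -0.2334, 0.0718]
tcp_rot: [[-0.909, 0.416, -0.001], [0.416, 0.909, 0.003], [0.002, 0.002, -1.0]]
contact_force: [-9.3, 4.8, 24.7]
gripper_width: -0.0004
gripper_force: 13.4
```

Call:
{"fn": "drive_effector", "kwargs": {"steps": [[0, 0, -0.01, 0], [0, 0, -0.03, 0], [0, 0, -0.06, 0], [0, 0, -0.1, 0], [0, 0, -0.14, 0], [0, 0, -0.16, 0], [0, 0, -0.16, 0]]}}

```text
t: 5.08
ee_pos: [0.4816, -0.236, 0.2351]
tcp_rot: [[-0.909, 0.416, 0.012], [0.416, 0.909, -0.004], [-0.013, 0.001, -1.0]]
contact_force: [0.4, 0.0, 0.4]
gripper_width: -0.0004
gripper_force: 0.0
```

```bash
python3 - <<'E'
from h import *
import cv2
a=grab_frame("wrist")[:,:,::-1]
cv2.imwrite("pics/w3.png",cv2.resize(a,(400,300)))
print(togo([.5198,.1734,.231]).round(4))
E
```

```text
[0.1337 0.388  0.0006]
```

View pics/w3.png

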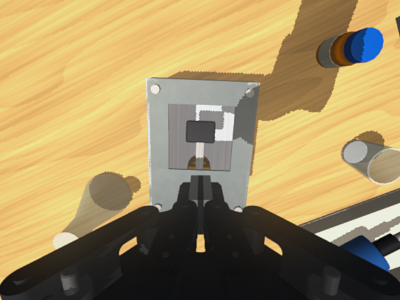

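The wrist picture shows the paddle sitting lower and still on the window's axis. The press stopped hard at z = 72 mm with 25 N, so the gas is shut. Now I'll move over to the air guard and align the yaw.

Call:
{"fn": "drive_effector", "kwargs": {"steps": [[0.01, 0.03, 0, -0.05], [0.02, 0.06, 0, -0.1], [0.03, 0.09, 0, -0.15], [0.04, 0.12, 0, -0.2], [0.05, 0.15, 0, -0.25], [0.06, 0.18, 0, -0.3], [0.07, 0.21, 0, -0.35], [0.08, 0.24, 0, -0.4], [0.09, 0.27, 0, -0.45], [0.1, 0.3, 0, -0.485]]}}

```text
t: 5.97
ee_pos: [0.5113, 0.082, 0.2279]
tcp_rot: [[-0.998, -0.058, -0.002], [-0.058, 0.998, -0.0], [0.002, -0.0, -1.0]]
contact_force: [0.7, -0.5, 0.7]
gripper_width: 0.0001
gripper_force: 0.0
```

```bash
python3 - <<'E'
from h import *
print(togo([.5198,.1734,.231]).round(4),np.arctan2(*np.array(read_state()["tcp_rot"])[[1,0],0]))
E
```

```text
[-0.0139  0.0908 -0.0031] -3.0832071982959075
```

Call:
{"fn": "drive_effector", "kwargs": {"steps": [[-0.004, 0.028, 0, 0], [-0.008, 0.055, 0, 0], [-0.012, 0.08, 0, 0], [-0.013, 0.087, 0, 0], [-0.013, 0.087, 0, 0], [-0.013, 0.087, 0, 0]]}}

```text
t: 6.47
ee_pos: [0.5195, 0.1671, 0.2284]
tcp_rot: [[-0.998, -0.056, -0.002], [-0.056, 0.998, -0.002], [0.002, -0.001, -1.0]]
contact_force: [0.4, -1.1, -0.3]
gripper_width: 0.0001
gripper_force: 0.0
```

```bash
python3 - <<'E'
from h import *
import cv2
cv2.imwrite("pics/w4.png",grab_frame("wrist")[:,:,::-1])
print(togo([.5198,.1734,.115]).round(4))
E
```

```text
[-0.0006  0.0073  0.1138]
```

View pics/w4.png

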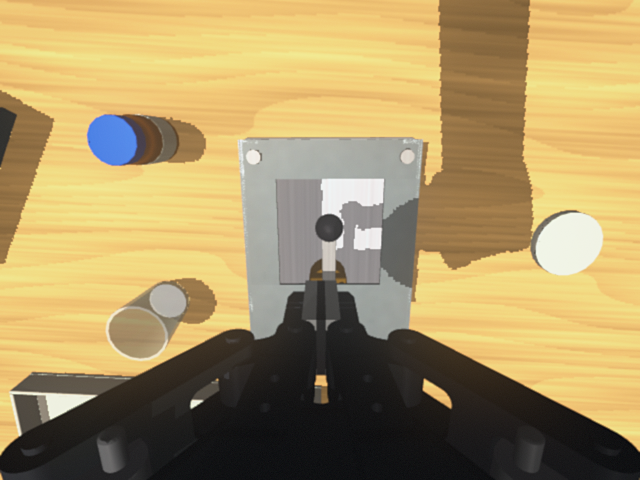

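The window corners are at about (277,179), (383,180), (380,284) and (280,283), with the ball at (329,228).

```bash
python3 - <<'E'
from h import *
W=cast("wrist",[(277,179),(383,180),(380,284),(280,283)],.113).mean(0); B=cast("wrist",[(329,228)],.089)[0]
print(W.round(4),B.round(4),togo([*W[:2],.115]).round(4),togo([*B[:2],.115]).round(4))
E
```

```text
[0.5221 0.1733 0.113 ] [0.5239 0.1732 0.089 ] [-0.0029  0.0071  0.1138] [-0.0047  0.0069  0.1138]
```

Call:
{"fn": "drive_effector", "kwargs": {"steps": [[-0.002, 0.003, 0.012, 0], [-0.003, 0.0065, 0.035, 0], [-0.003, 0.0065, 0.065, 0], [-0.003, 0.0065, 0.09, 0], [-0.003, 0.0065, 0.105, 0], [-0.003, 0.0065, 0.112, 0], [-0.003, 0.0065, 0.112, 0], [-0.003, 0.0065, 0.112, 0]]}}

```text
t: 7.18
ee_pos: [0.5229, 0.1741, 0.1179]
tcp_rot: [[-0.998, -0.055, 0.0], [-0.055, 0.998, -0.0], [-0.0, -0.0, -1.0]]
contact_force: [0.5, -0.9, 0.8]
gripper_width: -0.0002
gripper_force: 0.0
```

```bash
python3 - <<'E'
from h import *
print(togo([.522,.1733,.072]).round(4))
E
```

```text
[ 0.0009 -0.0007  0.0459]
```

Call:
{"fn": "drive_effector", "kwargs": {"steps": [[0, 0, 0.01, 0], [0, 0, 0.02, 0], [0, 0, 0.028, 0], [0, 0, 0.034, 0], [0, 0, 0.039, 0], [0, 0, 0.043, 0], [0, 0, 0.045, 0], [0, 0, 0.046, 0], [0, 0, 0.046, 0]]}}

```text
t: 7.93
ee_pos: [0.522, 0.1749, 0.0717]
tcp_rot: [[-0.998, -0.056, -0.001], [-0.056, 0.998, -0.0], [0.001, 0.0, -1.0]]
contact_force: [-2.0, 0.7, 2.9]
gripper_width: -0.0
gripper_force: 1.0
```

Call:
{"fn": "drive_effector", "kwargs": {"steps": [[0, 0, 0.001, 0], [0, 0, 0.002, 0], [0, 0, 0.0025, 0], [0, 0, 0.0025, 0], [0, 0, 0.0025, 0]]}}

```text
t: 8.35
ee_pos: [0.5226, 0.1749, 0.071]
tcp_rot: [[-0.998, -0.056, 0.0], [-0.056, 0.998, 0.001], [-0.0, 0.001, -1.0]]
contact_force: [-6.6, -2.2, 16.3]
gripper_width: 0.0
gripper_force: 7.9
```

Call:
{"fn": "drive_effector", "kwargs": {"steps": [[0, 0, 0, 0], [0, 0, -0.01, 0], [0, 0, -0.03, 0], [0, 0, -0.06, 0], [0, 0, -0.1, 0], [0, 0, -0.14, 0], [0, 0, -0.16, 0], [0, 0, -0.16, 0], [0, 0, -0.16, 0]]}}

```text
t: 9.1
ee_pos: [0.5239, 0.1749, 0.2308]
tcp_rot: [[-0.998, -0.056, 0.005], [-0.056, 0.998, 0.002], [-0.005, 0.001, -1.0]]
contact_force: [0.6, -0.0, -0.5]
gripper_width: -0.0
gripper_force: 0.0
```

```bash
python3 - <<'E'
from h import *
import cv2
cv2.imwrite("pics/w5.png",grab_frame("wrist")[100:300,200:440,::-1])
E
```

```text
(no output)
```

View pics/w5.png

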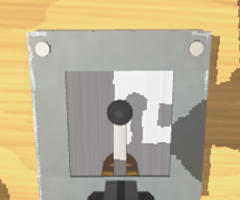

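The ball now sits lower (crop (119,112)), the force reads zero and the arm is clear of both guards. Handing in.

```bash
python3 -c "
from rig import bot, grab_frame, camera_params, read_state
print(bot.finish_job())"
```

```text
the job is handed in; nothing more can be done
None
```

I pressed the gas lever and then the air lever down until each stopped hard (tip about 72 mm and 71 mm above the table), retracted clear and handed the job in at about 9 s; no verdict came back, and I saw no sign of touching a guard or bystander.

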